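Pop the battery hatch of the ring-light pack

ROBOT

A 6-joint arm with a two-finger parallel gripper is mounted at the origin on the work surface. World frame = base frame: x ahead of the robot, y to its left, z up, the work surface at z = 0. Lengths are in m, angles in degrees, forces in N, time in s.
With the tool pointing down it reaches from about 0.4 to 0.925 m from the base axis. Payload 3.4 kg.
Tool frame: the origin (TCP) lies midway between the tips of the shut fingers; the grasp point (between the pads) lies 19 mm behind it; z points along the fingers, y is the line along which they close (so a half turn about z gives the same grasp; the last joint's range is limited). The gripper opens to 85 mm and grips with 20 to 120 N. Pads are 22 mm wide; open, the fingers measure 114 mm over their backs; the gripper's body (76 mm by 85 mm) begins 54 mm behind the grasp point. The pads swing forward as they close: fully open they stand 13 mm farther back than shut.
Start: joints at [68.383, 17.578, 86.31, -0, 76.112, -4.211], TCP at [0.172, 0.549, 0.231] pointing down, gripper open.
Joint ranges: [-179.03, 179.03], [-60, 130.46], [8.19, 133.38], [-81.62, 261.62], [5.75, 156.47], [-153.77, 153.77]. Speed limits (degrees/s): [147.25, 147.25, 180, 180, 180, 180].

INTERFACE

Orientations are given as a 3x3 rotation matrix whose columns are the frame's x, y, z axes.
In Python, from plant import sensors, cams, bot gives the robot as it stands.
- The arm moves only by the shell command python3 -m crank 'ROWS'. ROWS is JSON, a list of rows, each an object with "fingers": the finger opening in cm, from 0 to 8.54; "slide": the shift along the tool's x, y, z in cm, a list of three; "twist": the turn, a rotation vector about the tool's x, y, z in rad, a list of three. A call has 1 to 5 rows; each row is the pose to reach, as a shift and turn from the pose commanded when the call began, along the tool's axes at that moment; what a row does not reach only later rows make up. A row lasts 1/12 s, in which the tool goes at most 41.7 mm and 7.16 degrees, less where a joint would pass 70% of its speed; a pose out of reach is approached as far as the arm can. A call with a gripper value outside its range is refused whole. The fingers move at their own pace and stop on an object; the grip force is fixed at half the most. Time passes only in rows, so rows that repeat a pose let the fingers close. It gives the time, the measured TCP pose, the force, the opening and the grip force at its end, in the units of the state.
- sensors.observe(): the state, without advancing time (a new reading comes with each control period).
- cams.get_image(name): name is "side" or "top" or "wrist"; returns a dict with "pixels" (400x640x3 uint8, red, green, blue), "fx", "fy", "cx", "cy" (pixels), "dist_coeffs" ([k1, k2, p1, p2, k3] as OpenCV has them; the pictures are not rectified), "R" (3x3) and "t" (3): a world point X has camera coordinates R X + t. Camera axes: x right, y down, z forward; pixel columns grow to the right and rows downward; lengths in m; the calibration is good to about 2 mm. A picture is of the moment at which its call begins. There is no depth.
- bot.finish_job(): hands the job in; it is judged then, once.
The state is a dict: "clock": time; "qpos": joint angles; "qvel": joint speeds; "tau": joint torques, N m; "ee_pos": TCP position; "eef_rot": TCP orientation; "force": force on the tool from outside, world axes, zero at the start; "torque": the same for the moment, N m; "width": finger opening in m; "gripper_force": force on a finger pad.
Only numpy, scipy, OpenCV 4.12 (cv2) and the standard library are available. Lean on these libraries where they do the work, as an engineer would, in place of code of your own. Each camera call takes 0.05 s, during which the arm holds its last target. There are 200 camera calls.

TASK

The microscope's ring light has run flat, so open the battery hatch of its power pack, the box with the round dimmer knob on top: with a fingertip press the ribbed pad at the front of the hatch once, right down to its stop, and let the hatch spring up by itself. Then keep your hand a hand's breadth away for at least two seconds and see that the hatch stays wide open. Do not pry, hold or push back the opened hatch, pick nothing up, and leave the recorder box's similar hatch, the dimmer setting and everything lying about as they are.

Things in the scene. Friction and masses are not known exactly. Their poses are not given: they have to be found in the camera images.
- lamp_pack: Ring-light power pack: fixed cream box 150 (x) x 160 (y) x 80 (z) mm; its top face is 80 mm above the bench. Origin: centre of its underside; its own -x is the front, facing the robot. Its left half (+y) carries the battery hatch; its right half is a flat deck with a round black dimmer knob (34 mm across, 17 mm tall, at x -35, y -40 mm) and behind that a small vial.
- lamp_hatch (a joint): Angle (rad) of the pack's battery hatch about its far edge. 0: shut, latched (may read a few thousandths). Pressing its front down goes negative against a spring of about 4.1 N at the pad; the push-push latch lets go at about -0.042 (3.3 mm at the pad), solid stop at -0.075 (6 mm). As the finger rises the flap follows, springing up in about a second to 1.4, where the spring keeps it.
- lamp_hatch_press (a point): Centre of the press pad (four low ribs, 34 mm wide) on top of the hatch, a dark flush flap 93 (x) x 64 (y) x 4 mm, hinged at its far edge; its front edge is level with the pack's front. The pad is 16 mm behind that edge, 79 mm before the hinge, at x -59, y 36, z 80 mm of the pack when shut. It moves with the flap, which stands 93 mm above the pack when open. A second press would latch it.
- lamp_hatch_shut (a point): Point fixed to the pack (x = -59, y = +36, z = 80 mm): where the press pad's centre lies while the hatch is shut. Does not move with the flap.
- dimmer_pointer (a point): Pointer tip on top of the pack's black dimmer knob, 15 mm from the knob's axis, 97 mm above the bench; it shows the dimmer setting, which is to stay.
- recorder: Recorder box: same cream housing 150 x 160 x 80 mm, fixed, origin at the centre of its underside, -x its front; it has a small dark screen and four keys on the left of its top instead of a knob. The two boxes stand side by side 0.3 to 0.54 m apart, either one on the left.
- recorder_hatch (a joint): Angle of the recorder's own flap (same size and latch, centred at y = -36 mm of the recorder), rad; 0 = shut. To be left alone.
- deck_vial: Capped glass vial, 25 mm across, 48 mm high, standing on the rear of the power pack's deck, right of the hatch (about x 40, y -45 mm of the pack). Origin: centre of its underside.
- spare_battery: Grey spare battery block 40 x 72 x 21 mm lying on the bench in front of the boxes. Origin: centre of its underside.
- floor_vial: Capped glass vial, 30 mm across, 60 mm high, standing on the bench in front of the boxes. Origin: centre of its underside.
- tweezers: Steel tweezers, 125 mm long, 13 mm wide, 6 mm high, lying between the two boxes, roughly along x. Origin: under their middle.
- petri_dish: Glass Petri dish, 96 mm across, 16 mm high, behind the boxes. Origin: centre of its underside.
- beaker: Glass beaker, 68 mm across, 90 mm high, behind the boxes. Origin: centre of its underside.
- sample_box: Clear sample box with a white lid, 59 x 45 x 26 mm, left of the boxes. Origin: centre of its underside.
- loupe: Black round loupe, 42 mm across, 26 mm high, right of the boxes. Origin: centre of its underside.

How it is judged (in metres and radians):
On the way, in this order (a step that is already met when the one before it is completed fails the run):
1. the pack's battery hatch is pressed down past the latch's release (value of joint lamp_hatch below -0.035 rad), for 0.02 s.
2. the hatch stands wide open by itself for two seconds, the hand at least 80 mm from where the pad was and touching nothing of the pack (value of joint lamp_hatch above 1.2 rad and not (contact force between any of the fingers, the arm and lamp_pack above 0.2 N) and distance between the grasp point and lamp_hatch_shut above 0.08 m), for 2 s.
At the end, for the whole second after the job is handed in: The pack's battery hatch stands open beyond 1.2 rad and still (below 0.1 rad/s), untouched, the grasp point more than 80 mm from where the pad was; the recorder's hatch is shut (below 0.05 rad), the dimmer pointer within 5 mm and every loose thing within 20 mm of where it was and upright (all of step 2 and velocity of joint lamp_hatch between -0.1 and 0.1 rad/s and value of joint recorder_hatch below 0.05 rad and distance of dimmer_pointer from where it was at the start of the episode below 0.005 m and distance of each of deck_vial, spare_battery, floor_vial, tweezers, petri_dish, beaker, sample_box, loupe from where it was at the start of the episode below 0.02 m and angle between each of deck_vial, spare_battery, floor_vial, tweezers, petri_dish, beaker, sample_box, loupe's own z axis and vertical below 0.3 rad).
It fails at once if the popped hatch is pushed back down to its latch (a second press) (value of joint lamp_hatch between 0.04 and 0.1 rad and velocity of joint lamp_hatch below -0.08 rad/s and contact force between any of the fingers, the arm and lamp_pack above 1 N).
It fails at once if the opened hatch is pulled, pinched or held with more than 12 N (value of joint lamp_hatch above 0.2 rad and contact force between any of the fingers, the arm and lamp_pack above 12 N).
It fails at once if the power pack is pressed with more than 60 N (contact force between any of the fingers, the arm and lamp_pack above 60 N).
It fails at once if the recorder's hatch is pressed or popped, or the dimmer is turned (value of joint recorder_hatch above 0.1 rad or value of joint recorder_hatch below -0.03 rad or distance of dimmer_pointer from where it was at the start of the episode above 0.005 m).
It fails at once if a loose thing is lifted, carried or pushed more than 20 mm (distance of any of deck_vial, spare_battery, floor_vial, tweezers, petri_dish, beaker, sample_box, loupe from where it was at the start of the episode above 0.02 m).
It also fails if it takes over 32 s, if anything falls off the work surface, if the arm or the gripper's body presses on something with over 40 N, if the wrist force passes 120 N, or if a joint passes its speed limit or range.

## Working session

There is one attempt and no reset: what is moved stays moved. The work goes in short steps, Python scripts to look and compute and a shell command to move; the robot and the scene stay as the last step left them, time stands still between calls to the robot, and variables do not carry over. Pictures are saved under pics/ and viewed, at most 10 in all, crops included, and the job is handed in when it is done.

```bash
mkdir -p pics; python3 - <<'E'
from plant import sensors,cams
import cv2,pickle
d={}
for n in("top","side"):
    i=cams.get_image(n);d[n]=i
    cv2.imwrite(f"pics/{n}0.png",i["pixels"][:,:,::-1])
    print(n,-i["R"].T@i["t"],i["fx"],i["dist_coeffs"])
pickle.dump(d,open("d0.pkl","wb"))
s=sensors.observe();print(s["clock"],s["ee_pos"],s["eef_rot"],s["width"])
E
```

```text
top [0.32410983 0.03074613 1.52281979] 472.2021353566504 [-0.10189517  0.          0.          0.          0.        ]
side [ 0.17913831 -0.91982472  0.89033894] 453.96204513952824 [-0.04387348  0.          0.          0.          0.        ]
0.1 [0.17180275 0.54807222 0.23045848] [[-9.54212680e-01  2.99128251e-01 -6.71513521e-04]
 [ 2.99128982e-01  9.54211073e-01 -1.75507711e-03]
 [ 1.15772491e-04 -1.87558599e-03 -9.99998234e-01]] 0.08519907632514498
```

View pics/top0.png

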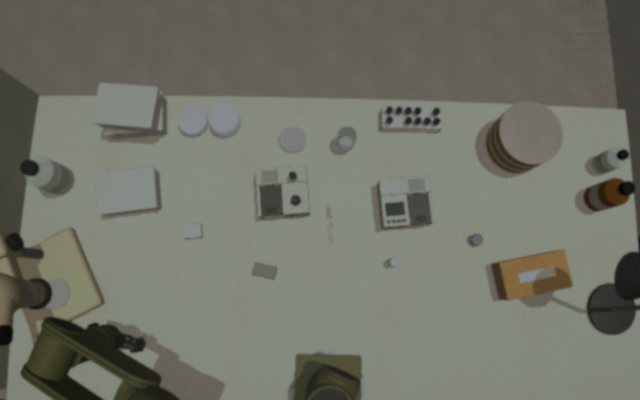

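View pics/side0.png

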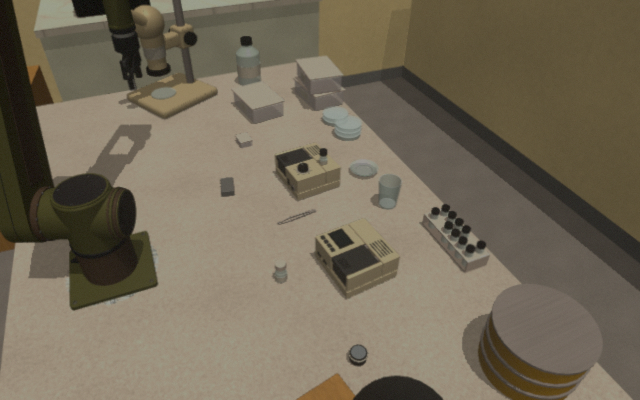

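The top view shows the lamp pack at about (283,192), with its dark hatch at (271,199) and the knob at (295,200). The recorder is at (405,203), the battery at (264,270) and the floor vial at (393,262). In the side view the pack is at (307,172).

```bash
cat > h.py <<'E'
import numpy as np,cv2
def ray(i,uv,z):
    K=np.array([[i["fx"],0,i["cx"]],[0,i["fy"],i["cy"]],[0,0,1]])
    p=cv2.undistortPoints(np.array(uv,float).reshape(-1,1,2),K,np.array(i["dist_coeffs"])).reshape(-1,2)
    d=np.c_[p,np.ones(len(p))]@i["R"]; c=-i["R"].T@i["t"]
    return c+d*((z-c[2])/d[:,2])[:,None]
def blobs(i,box,thr,z,amin=20):
    x0,y0,x1,y1=box
    g=cv2.cvtColor(i["pixels"],cv2.COLOR_RGB2GRAY)[y0:y1,x0:x1]
    g=cv2.resize(g,None,fx=4,fy=4,interpolation=cv2.INTER_CUBIC)
    cs,_=cv2.findContours((g<thr).astype(np.uint8),cv2.RETR_EXTERNAL,cv2.CHAIN_APPROX_NONE)
    for c in cs:
        if cv2.contourArea(c)<amin*16: continue
        uv=(c.reshape(-1,2)+.5)/4-.5+[x0,y0]
        w=ray(i,uv,z)[:,:2]
        r=cv2.minAreaRect((w*1000).astype(np.float32))
        print("px",uv.mean(0).round(1),"rect mm",np.round(r[0],1),np.round(r[1],1),round(r[2],1))
E
python3 - <<'E'
import pickle,cv2,numpy as np
from h import *
d=pickle.load(open("d0.pkl","rb"))
t=d["top"];s=d["side"]
for thr in(50,65,80):
    print(thr); blobs(t,(250,160,315,225),thr,.08); 
print("side")
for thr in(45,60): blobs(s,(265,135,350,205),thr,.08)
print("battery");blobs(t,(245,255,285,285),105,.021)
a=cv2.resize(t["pixels"][155:230,245:320],(600,600),interpolation=cv2.INTER_CUBIC)
cv2.imwrite("pics/crop.png",np.clip(a[:,:,::-1]*1.5,0,255))
E
```

```text
50
65
px [295.  199.9] rect mm [576.5 112.4] [24.9 26.7] 76.1
px [271.7 200.4] rect mm [575.6 188.3] [92.3 59. ] 6.8
px [292.3 175.4] rect mm [654.6 124.8] [21.7 18. ] 1.8
80
px [296.1 214.9] rect mm [530.  108.7] [ 8.1 74.6] 5.4
px [295.1 200. ] rect mm [576.6 112.5] [28.2 30.3] 76.8
px [270.5 201. ] rect mm [572.4 190.6] [103.4  69.5] 6.4
px [292.3 175.6] rect mm [654.2 124.8] [25.7 21.2] 1.8
side
px [302.6 167.4] rect mm [581.8 125.7] [41.4 26.6] 68.9
px [280.9 165.4] rect mm [524.8 160.1] [89.6 17.3] 76.8
px [284.2 158.4] rect mm [547.1 191.1] [18.6 28. ] 6.1
px [322.8 151.8] rect mm [672.5 178.6] [35.6 19.2] 66.8
px [302.6 167.3] rect mm [581.6 125.2] [45.3 28.1] 68.9
px [290.7 160. ] rect mm [568.3 164.7] [111.4 107.7] 5.3
px [322.8 151.9] rect mm [672.3 179.5] [42.8 21.6] 66.1
battery
px [264.2 270.8] rect mm [358.2 207.4] [71.8 38.3] 77.9[ WARN:0@0.024] global loadsave.cpp:1063 imwrite_ Unsupported depth image for selected encoder is fallbacked to CV_8U.
```

View pics/crop.png

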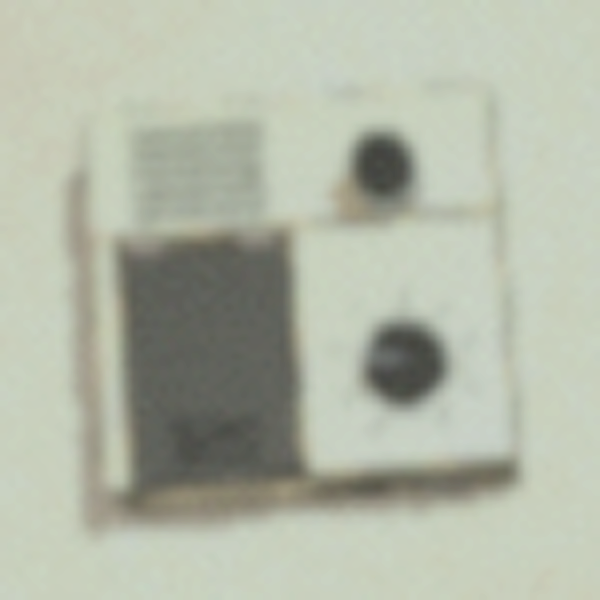

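The crop shows the hatch upright on the pack's left half, with the ribbed pad at its front near crop (215,430) and the knob at (405,362). Rect fit: flap 92x59 mm, centre (0.576, 0.188), yaw about 6.5°. That puts the pad at about (0.545, 0.185, 0.08), and the knob offset agrees with the drawing. I'm starting the move.

```bash
python3 -m crank '[{"fingers":0,"slide":[-3.6,-1.8,0],"twist":[0,0,0]},{"fingers":0,"slide":[-7.2,-3.6,0],"twist":[0,0,0]},{"fingers":0,"slide":[-10.8,-5.4,0],"twist":[0,0,0]},{"fingers":0,"slide":[-14.4,-7.2,0],"twist":[0,0,0]},{"fingers":0,"slide":[-18,-9,0],"twist":[0,0,0]}]'
python3 -m crank '[{"fingers":0,"slide":[-3.6,-1.8,0],"twist":[0,0,0]},{"fingers":0,"slide":[-7.2,-3.6,0],"twist":[0,0,0]},{"fingers":0,"slide":[-10.8,-5.4,0],"twist":[0,0,0]},{"fingers":0,"slide":[-14.4,-7.2,0],"twist":[0,0,0]},{"fingers":0,"slide":[-18,-9,0],"twist":[0,0,0]}]'
python3 -m crank '[{"fingers":0,"slide":[-3.0,-1.5,0],"twist":[0,0,-0.1]},{"fingers":0,"slide":[-6,-3.2,0],"twist":[0,0,-0.2]},{"fingers":0,"slide":[-9,-4.8,0],"twist":[0,0,-0.3]},{"fingers":0,"slide":[-10.4,-5.5,0],"twist":[0,0,-0.42]},{"fingers":0,"slide":[-10.4,-5.5,0],"twist":[0,0,-0.42]}]'
python3 - <<'E'
from plant import sensors,cams
import cv2,pickle
i=cams.get_image("wrist");pickle.dump(i,open("w.pkl","wb"))
cv2.imwrite("pics/w1.png",i["pixels"][:,:,::-1])
s=sensors.observe();print(s["clock"],s["ee_pos"],s["eef_rot"].round(3) if hasattr(s["eef_rot"],"round") else s["eef_rot"],s["width"],s["force"])
E
```

```text
clock: 0.52
ee_pos: [0.3175, 0.4074, 0.2309]
eef_rot: [[-0.954, 0.298, -0.001], [0.298, 0.954, -0.001], [0.0, -0.001, -1.0]]
force: [0.7, 0.8, -0.0]
width: 0.0256
gripper_force: 0.0
clock: 0.93
ee_pos: [0.4625, 0.2674, 0.231]
eef_rot: [[-0.954, 0.299, -0.001], [0.299, 0.954, -0.0], [0.001, -0.0, -1.0]]
force: [0.6, 0.8, -0.3]
width: -0.0002
gripper_force: 0.0
clock: 1.35
ee_pos: [0.5472, 0.1826, 0.2306]
eef_rot: [[-0.993, -0.116, 0.001], [-0.116, 0.993, -0.001], [-0.001, -0.001, -1.0]]
force: [-0.1, 0.6, 0.4]
width: 0.0
gripper_force: 0.0
1.4 [0.54541737 0.18413984 0.23056665] [[-0.994 -0.112 -0.001]
 [-0.112  0.994 -0.   ]
 [ 0.001 -0.    -1.   ]] 5.426413647811325e-05 [ 0.52468747  0.87407158 -0.82746523]
```

View pics/w1.png

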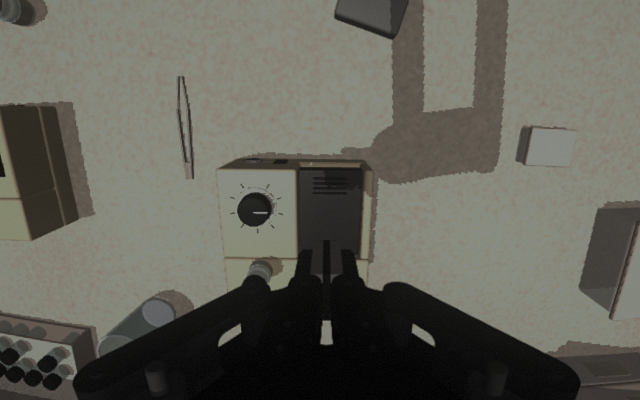

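The wrist view shows the ribbed pad centred near (330,185), the flap's front corners near (299,168) and (361,168), and the knob at (255,210). I'll cast these onto z=0.08.

```bash
python3 - <<'E'
import pickle
from h import *
i=pickle.load(open("w.pkl","rb"))
print(ray(i,[[330,185],[299,168],[361,168]],.08).round(4)); print(ray(i,[[255,210]],.097).round(4))
E
```

```text
[[0.5444 0.1864 0.08  ]
 [0.5307 0.1538 0.08  ]
 [0.5236 0.215  0.08  ]]
[[0.5737 0.116  0.097 ]]
```

```bash
python3 -m crank '[{"fingers":0,"slide":[0,0,4],"twist":[0,0,0]},{"fingers":0,"slide":[0,0.1,8],"twist":[0,0,0]},{"fingers":0,"slide":[0,0.2,11.5],"twist":[0,0,0]},{"fingers":0,"slide":[0,0.2,13.5],"twist":[0,0,0]},{"fingers":0,"slide":[0,0.2,13.5],"twist":[0,0,0]}]'
python3 -m crank '[{"fingers":0,"slide":[0,0,0.5],"twist":[0,0,0]},{"fingers":0,"slide":[0,0,1.0],"twist":[0,0,0]},{"fingers":0,"slide":[0,0,1.4],"twist":[0,0,0]},{"fingers":0,"slide":[0,0,1.4],"twist":[0,0,0]}]'
```

```text
clock: 1.82
ee_pos: [0.5387, 0.1875, 0.0913]
eef_rot: [[-0.993, -0.115, -0.011], [-0.115, 0.993, -0.002], [0.012, -0.001, -1.0]]
force: [-1.2, 0.1, 0.1]
width: -0.0002
gripper_force: 0.0
clock: 2.15
ee_pos: [0.5447, 0.188, 0.083]
eef_rot: [[-0.993, -0.116, 0.001], [-0.116, 0.993, 0.0], [-0.002, 0.0, -1.0]]
force: [0.3, -0.8, -0.4]
width: 0.0001
gripper_force: 0.0
```

Still just above the pad and untouched. Next I'll press.

```bash
python3 -m crank '[{"fingers":0,"slide":[0,0,0.3],"twist":[0,0,0]},{"fingers":0,"slide":[0,0,0.6],"twist":[0,0,0]},{"fingers":0,"slide":[0,0,0.8],"twist":[0,0,0]},{"fingers":0,"slide":[0,0,0.8],"twist":[0,0,0]}]'
```

```text
clock: 2.48
ee_pos: [0.5453, 0.188, 0.075]
eef_rot: [[-0.993, -0.116, 0.002], [-0.116, 0.993, 0.001], [-0.002, 0.001, -1.0]]
force: [0.1, 1.5, 6.3]
width: 0.0
gripper_force: 2.3
```

```bash
python3 -m crank '[{"fingers":0,"slide":[0,0,0.1],"twist":[0,0,0]},{"fingers":0,"slide":[0,0,0.2],"twist":[0,0,0]},{"fingers":0,"slide":[0,0,0.2],"twist":[0,0,0]}]'
```

```text
clock: 2.73
ee_pos: [0.5454, 0.188, 0.0744]
eef_rot: [[-0.993, -0.116, 0.003], [-0.116, 0.993, 0.001], [-0.003, 0.001, -1.0]]
force: [-2.6, 0.2, 14.0]
width: -0.0001
gripper_force: 6.8
```

That's the stop: force is up to 14 N while z barely moved. Now up and back, away from the flap's arc.

```bash
python3 -m crank '[{"fingers":0,"slide":[0.3,0,-2.5],"twist":[0,0,0]},{"fingers":0,"slide":[2.5,0,-5.8],"twist":[0,0,0]},{"fingers":0,"slide":[5.3,0,-8.6],"twist":[0,0,0]},{"fingers":0,"slide":[8,0,-11.4],"twist":[0,0,0]},{"fingers":0,"slide":[10.5,0,-14],"twist":[0,0,0]}]'
python3 -m crank '[{"fingers":0,"slide":[2,0,-2],"twist":[0,0,0]},{"fingers":0,"slide":[4,0,-3],"twist":[0,0,0]},{"fingers":0,"slide":[4,0,-3],"twist":[0,0,0]},{"fingers":0,"slide":[4,0,-3],"twist":[0,0,0]},{"fingers":0,"slide":[4,0,-3],"twist":[0,0,0]}]'
for k in 1 2 3 4 5 6; do python3 -m crank '[{"fingers":0,"slide":[0,0,0],"twist":[0,0,0]},{"fingers":0,"slide":[0,0,0],"twist":[0,0,0]},{"fingers":0,"slide":[0,0,0],"twist":[0,0,0]},{"fingers":0,"slide":[0,0,0],"twist":[0,0,0]},{"fingers":0,"slide":[0,0,0],"twist":[0,0,0]}]' | tail -6 | head -3; done
python3 - <<'E'
from plant import cams
import cv2,numpy as np
a=cams.get_image("side")["pixels"][100:250,200:400];b=cams.get_image("wrist")["pixels"]
a=cv2.resize(a,(533,400))
cv2.imwrite("pics/after.png",cv2.resize(np.hstack([a,b])[:,:,::-1],(800,273)))
E
```

```text
clock: 3.15
ee_pos: [0.4381, 0.1749, 0.2131]
eef_rot: [[-0.993, -0.116, -0.001], [-0.116, 0.993, -0.001], [0.001, -0.0, -1.0]]
force: [-0.1, -0.1, 0.6]
width: -0.0
gripper_force: 0.0
clock: 3.57
ee_pos: [0.4006, 0.1707, 0.2419]
eef_rot: [[-0.993, -0.116, 0.0], [-0.116, 0.993, -0.0], [-0.0, -0.0, -1.0]]
force: [-0.2, -0.8, -0.4]
width: 0.0003
gripper_force: 0.0
clock: 3.98
ee_pos: [0.4004, 0.1708, 0.2418]
eef_rot: [[-0.993, -0.116, -0.001], [-0.116, 0.993, -0.0], [0.001, -0.0, -1.0]]
clock: 4.4
ee_pos: [0.4002, 0.1708, 0.2424]
eef_rot: [[-0.993, -0.116, 0.0], [-0.116, 0.993, 0.0], [-0.0, 0.0, -1.0]]
clock: 4.82
ee_pos: [0.4002, 0.1708, 0.2423]
eef_rot: [[-0.993, -0.116, 0.0], [-0.116, 0.993, 0.0], [-0.0, 0.0, -1.0]]
clock: 5.23
ee_pos: [0.4002, 0.1708, 0.2423]
eef_rot: [[-0.993, -0.116, 0.0], [-0.116, 0.993, 0.0], [-0.0, 0.0, -1.0]]
clock: 5.65
ee_pos: [0.4002, 0.1708, 0.2423]
eef_rot: [[-0.993, -0.116, 0.0], [-0.116, 0.993, -0.0], [-0.0, -0.0, -1.0]]
clock: 6.07
ee_pos: [0.4002, 0.1708, 0.2423]
eef_rot: [[-0.993, -0.116, 0.0], [-0.116, 0.993, -0.0], [-0.0, -0.0, -1.0]]
```

View pics/after.png

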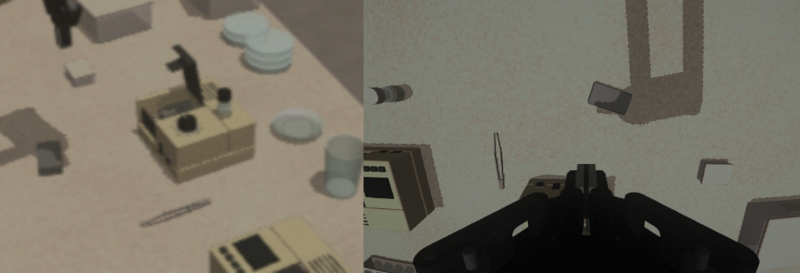

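The side crop shows the flap standing up at about (190,75) with the battery bay uncovered, and the vial, knob and other things in place. I'll wait a little over two more seconds before handing in.

```bash
for k in 1 2 3 4 5 6; do python3 -m crank '[{"fingers":0,"slide":[0,0,0],"twist":[0,0,0]},{"fingers":0,"slide":[0,0,0],"twist":[0,0,0]},{"fingers":0,"slide":[0,0,0],"twist":[0,0,0]},{"fingers":0,"slide":[0,0,0],"twist":[0,0,0]},{"fingers":0,"slide":[0,0,0],"twist":[0,0,0]}]' | head -1; done
python3 -c "
from plant import bot
print(bot.finish_job())"
```

```text
clock: 6.58
clock: 7.0
clock: 7.42
clock: 7.83
clock: 8.25
clock: 8.67
the job is handed in; nothing more can be done
None
```

I pressed the power pack's hatch once to its stop and it sprang open; a picture about 3 s later showed it standing open with the hand well clear. I then waited about 2.5 s more and handed the job in; no verdict was returned.

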